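# Tip a specimen tub out into the sorting tray

## Robot

A 7-joint arm with a two-finger parallel gripper is mounted at the origin on the work surface. World frame = base frame: x ahead of the robot, y to its left, z up, the work surface at z = 0. Lengths are in m, angles in rad, forces in N, time in s.
With the tool pointing down it reaches from about 0.425 to 0.875 m from the base axis. Payload 8.4 kg.
Tool frame: the origin (TCP) lies at the very end of the fingers, on their centre line; the grasp point (between the pads) lies 19 mm behind it; z points along the fingers, y is the line along which they close (so a half turn about z gives the same grasp; the last joint's range is limited). The gripper opens to 87 mm and grips with 3 to 60 N. Pads are 19 mm wide; open, the fingers measure 117 mm over their backs; the gripper's body (75 mm by 190 mm) begins 51 mm behind the grasp point.
Start: joints at [1.155, 0.333, 0.04, 1.465, -0.013, 1.343, -0.059], TCP at [0.202, -0.618, 0.185] pointing down, gripper open.
Joint ranges: [-2.58, 2.58], [-0.38, 2.09], [-1.3, 1.39], [0.25, 2.4], [-1.5, 4.64], [0.08, 2.09], [-2.65, 2.65]. Speed limits (rad/s): [2.22, 2.22, 2.79, 2.79, 3.14, 3.14, 3.14].

## Interface

Orientations are given as a rotation vector (axis times angle).
In Python, from rig import env, capture, calibration, job, cut_out gives the robot as it stands.
- The arm moves only by the shell command python3 -m pendant 'ROWS' [OPENING] [FORCE]. ROWS is text: rows parted by semicolons, each of 4 numbers parted by spaces: the shift along the world's x, y, z in cm, then the turn about the world's z in degrees. A call has 1 to 20 rows; each row shifts and turns the commanded pose from where the row before left it; what a row does not reach is not made up. A row lasts 1/8 s, in which the tool goes at most 62.5 mm and 10.7 degrees, less where a joint would pass 70% of its speed; a pose out of reach is approached as far as the arm can. A call with a gripper value outside its range is refused whole. OPENING is the closure, from -1 (fully open) to 1 (shut), set as the call begins (- or left out, the last holds). The fingers move at their own pace and stop on an object; FORCE is the grip in N (left out, the last holds). Time passes only in rows, so rows that do not move let the fingers close. It gives the time, the measured TCP pose, the force, the opening and the grip force at its end, in the units of the state.
- env.sense(): the state, without advancing time (a new reading comes with each control period).
- capture(name): name is "scene" or "top"; returns (picture, depth): 384x512x3 uint8, blue, green, red; 384x512 float32, m along the optical axis (not along the pixel's ray), 0 where there is no reading.
- calibration(name): a dict with "fx", "fy", "cx", "cy" (pixels), "pose" (4x4, takes a point from camera to world coordinates). Camera axes: x right, y down, z forward; pixel columns grow to the right and rows downward; lengths in m; the calibration is good to about 2 mm. A picture is of the moment at which its call begins. calibration takes no time and is no camera call.
- job.job_done(): hands the job in; it is judged then, once.
Trained networks look in the newest picture that a camera, given by its name, has taken for a name from the list of things; names that differ only in an ending like _2 or _b are one class to them, and where a whole thing is asked for, a point or a joint stands for the part that bears it (a point fixed in the world has none). Each returns a list of dicts, best first, with "p" (0 to 1); they miss things now and then, are a little off and sometimes report something else, mostly with a low value. They report only what shows in the picture. A call takes as long as a camera call.
- cut_out(target, camera): "region" (384x512 bool, what is visible of it) and "extent" ([left, top, width, height] in pixels, round what is visible of it).
The state is a dict: "time": time; "joints": joint angles; "joint_velocities": joint speeds; "joint_efforts": joint torques, N m; "tcp_pos": TCP position; "ee_rot": TCP orientation; "ft_force": force on the tool from outside, world axes, zero at the start; "torque": the same for the moment, N m; "finger_gap": opening from 0.0 (shut) to 1.0 (fully open); "grip_force": force on a finger pad.
Only numpy, scipy, OpenCV 4.12 (cv2) and the standard library are available. Lean on these libraries where they do the work, as an engineer would, in place of code of your own. Each camera call takes 0.05 s, during which the arm holds its last target. There are 200 camera calls.

## Task

Set the white sorting tray flat on the table under the pouring edge of the tipping tub, swing the tub's lid fully back past its detent so that it stays there, and only then tip the tub so that all three specimens slide into the tray and none lands on the table. Then let the tub return level with its lid still back, let go of everything, and leave the other things on the bench where they are.

Things in the scene. Friction and masses are not known exactly. Their poses are not given: they have to be found in the camera images.
- station: Fixed aluminium tipping stand, base plate 75 x 140 mm; origin on the table, z up; it pours towards its own -x. Carries a white tub on a pivot axis parallel to y at x -50, z 75 mm. Two 8 mm cheeks centred on y +-58, x -5 to +50, up to z 82; bearing arms run from them forward to x -59 at z 66 to 84. In front of x -20 nothing stands below z 66: room for the tray.
- tub (a joint): Tilt of the tub about its pivot, rad: 0 = level at rest, grows as it tips towards station -x, stop at 1.2. A damped spring and its weight return it slowly when let go; 2 to 5 N on the bar tips it. With the lid back the specimens slide out within about a second once past about 1.0: hold it there till they are out.
- lid (a joint): Angle of the grey lid from the tub, rad: 0 = shut, 2.5 = fully back at its stop. Hinge axis parallel to station y. A sprung over-centre detent pushes it shut below about 1.8 and snaps it fully back from about 1.9 on; under 3 N at the tab. Plate 100 wide, 113 long, 5 thick; at its front a skirt hangs 48 mm down and shuts the tub's front (skirt front face 113 mm from the hinge).
- lid_hinge (a point): Point on the lid's hinge axis, mid-width, at the rear top edge of the tub (station x +45, z 126.5 mm at rest); its axes turn with the lid and equal the station's when lid and tub are at 0.
- lid_tab (a point): Middle of the black pry tab on the lid's front edge, 125 mm from the hinge: 30 wide (y), 8 thick, reaching 137 mm from the hinge, its underside level with the hinge axis when shut (z 126.5 mm). 24 mm of it overhangs the skirt's front: a fingertip tilted 45 degrees can pry it up from below, or its side edges can be pinched from above.
- spout (a point): Middle of the tub's open pouring edge, 12 mm in front of the pivot, on the floor's top face (station x -62, z 75 mm at rest). Tub: outside 107 long (back to station x +45), 98 wide, walls 50 high, 4 mm thick, no front wall. Specimens fall at station x -50 to -130: a tray whose nearest wall is at x -37 and which reaches to -167, centred on y 0, catches them.
- bar (a point): Point on the tub's black push bar, 125 mm to the station's -y side. Bar 12 mm thick, parallel to station y, from y -70 to -150, at the end of a lever 120 mm from the pivot axis; the lever leans 0.61 rad back (to station +x) from vertical when the tub is level (bar at station x +19, z 173 mm) and turns with the tub. Push the bar to station -x to tip.
- tray: Loose white open tray, 130 (x) x 120 (y) x 32 mm high, walls and floor 4 mm, about 0.14 kg; origin at the centre of its underside. On its -x wall a grip tab stands up: 12 mm thick in x (centred on x -71), 40 mm in y, up to z 68 mm. It starts to the left or the right of the station, exchanged with the dish.
- shell: Loose brown shell, 24 mm across, 17 high, in the tub; origin in the middle of its underside.
- pebble: Loose grey pebble 22 x 16 x 12 mm, in the tub; origin in the middle of its underside.
- seed: Loose dark seed disc, 20 mm across, 10 high, in the tub; origin in the middle of its underside.
- table: The fixed white table, top at z = 0.
- dish: Bystander: round glass dish, rim radius 52, 35 mm high; origin under its centre.
- jar_a: Bystander: clear jar, radius 21, 75 mm high, standing beside the place for the tray on the station's +y side; origin under its centre.
- jar_b: Bystander: amber jar, radius 23, 60 mm high, standing beside the place for the tray on the station's -y side; origin under its centre.
- bottle: Bystander: white bottle, radius 32, 190 mm high; origin under its centre.
- forceps: Bystander: steel forceps lying on the table, 126 mm long (x), 6 high; origin under the middle.
- slidebox: Bystander: black slide box 85 x 35 x 30 mm; origin under its centre.
- loupe: Bystander: black loupe, radius 19, 32 mm high, standing; origin under its centre.

How it is judged:
On the way, in this order (a step that is already met when the one before it is completed fails the run):
1. the lid is swung fully back past its detent while the tub is still level (value of joint lid above 2.3 rad and value of joint tub below 0.3 rad), for 0.2 s.
2. the tub is tipped with its lid fully back (value of joint tub above 0.7 rad and value of joint lid above 2.2 rad), for 0.2 s.
At the end, for the whole second after the job is handed in: All three specimens lie still inside the tray, the tray stands flat on the table (tilt under 0.1 rad, underside within 8 mm of it) and still, the tub is back level (under 0.1 rad) and its lid still fully back (over 2.2 rad) (x of shell in the frame of tray between -0.062 and 0.062 m and y of shell in the frame of tray between -0.057 and 0.057 m and z of shell in the frame of tray between 0 and 0.03 m and linear speed of each of shell, pebble, seed below 0.03 m/s and x of pebble in the frame of tray between -0.062 and 0.062 m and y of pebble in the frame of tray between -0.057 and 0.057 m and z of pebble in the frame of tray between 0 and 0.03 m and x of seed in the frame of tray between -0.062 and 0.062 m and y of seed in the frame of tray between -0.057 and 0.057 m and z of seed in the frame of tray between 0 and 0.03 m and value of joint tub below 0.1 rad and angle between tray's own z axis and vertical below 0.1 rad and height (world z) of tray below 0.008 m and linear speed of tray below 0.02 m/s and value of joint lid above 2.2 rad); the robot touches nothing.
It fails at once if the tub is tipped by more than 0.3 rad while its lid is not fully back (value of joint tub above 0.3 rad and value of joint lid below 2.1 rad).
It fails at once if a specimen lands on the table (contact force between any of shell, pebble, seed and table above 0.02 N).
It fails at once if a bystander is moved by more than 30 mm or knocked over (distance of any of dish, jar_a, jar_b, bottle, forceps, slidebox, loupe from where it was at the start of the episode above 0.03 m or angle between any of dish, jar_a, jar_b, bottle, forceps, slidebox, loupe's own z axis and vertical above 0.5 rad).
It also fails if it takes over 72 s, if anything falls off the work surface, if the arm or the gripper's body presses on something with over 40 N, if the wrist force passes 120 N, or if a joint passes its speed limit or range.

## Working session

There is one attempt and no reset: what is moved stays moved. The work goes in short steps, Python scripts to look and compute and a shell command to move; the robot and the scene stay as the last step left them, time stands still between calls to the robot, and variables do not carry over. Pictures are saved under pics/ and viewed, at most 10 in all, crops included, and the job is handed in when it is done.

```bash
ls; mkdir -p pics
cat > h.py <<'E'
from rig import env,capture,calibration,job,cut_out
import numpy as np,cv2
def pts(name,depth,region=None):
    c=calibration(name);v,u=np.nonzero((depth>0)&(region if region is not None else True))
    z=depth[v,u];P=np.stack([(u-c['cx'])/c['fx']*z,(v-c['cy'])/c['fy']*z,z,np.ones_like(z)])
    return (c['pose']@P)[:3].T,u,v
E
python3 - <<'E'
from h import *
ims=[]
for n in("scene","top"):
    p,d=capture(n);cv2.imwrite(f'pics/{n}0.png',p);np.save(f'{n}0.npy',d)
    print(n,calibration(n)['pose'].round(3).tolist(),calibration(n)['fx'])
    for t in ['station','tub','lid','lid_tab','bar','tray','dish','jar_a','jar_b','bottle','forceps','slidebox','loupe']:
        r=cut_out(t,n)[:2]
        for q in r:
            P,u,v=pts(n,d,q['region'])
            if len(P): print(t,round(q['p'],2),q['extent'],'med',np.median(P,0).round(3),'lo',np.percentile(P,2,axis=0).round(3),'hi',np.percentile(P,98,axis=0).round(3))
print(env.sense())
E
```

```text
pics
scene [[0.331, 0.689, -0.645, 1.222], [0.944, -0.237, 0.231, -0.2], [0.007, -0.685, -0.729, 0.895], [0.0, 0.0, 0.0, 1.0]] 448.97787701636554
station 0.74 [221.2, 174.7, 62.5, 72.8] med [0.567 0.029 0.129] lo [ 0.483 -0.029  0.005] hi [0.664 0.097 0.178]
station 0.38 [217.0, 173.8, 63.3, 54.6] med [0.554 0.027 0.13 ] lo [ 0.479 -0.03   0.08 ] hi [0.668 0.099 0.178]
tub 0.69 [219.5, 171.3, 57.4, 56.4] med [0.555 0.027 0.13 ] lo [ 0.477 -0.03   0.08 ] hi [0.668 0.099 0.178]
lid 0.76 [218.5, 177.8, 64.6, 38.6] med [0.532 0.031 0.13 ] lo [ 0.472 -0.032  0.095] hi [0.593 0.101 0.135]
lid 0.73 [219.5, 173.2, 55.5, 58.2] med [0.555 0.026 0.13 ] lo [ 0.476 -0.03   0.078] hi [0.668 0.098 0.178]
lid_tab 0.69 [218.3, 174.1, 62.1, 37.4] med [0.531 0.032 0.13 ] lo [ 0.477 -0.032  0.126] hi [0.591 0.1   0.135]
bar 0.77 [217.2, 177.4, 61.8, 52.3] med [0.556 0.027 0.13 ] lo [ 0.48 -0.03  0.08] hi [0.669 0.098 0.178]
tray 0.64 [221.0, 176.1, 63.5, 72.1] med [0.567 0.03  0.129] lo [ 0.483 -0.03   0.005] hi [0.664 0.097 0.178]
dish 0.61 [71.1, 235.1, 43.5, 34.8] med [ 0.497 -0.356  0.017] lo [ 0.46
[... 3685 characters left out ...]

{'time': 1.4, 'joints': array([ 1.15479576,  0.33322548,  0.03993418,  1.46537516, -0.01337823,
        1.34330632, -0.05850523]), 'joint_velocities': array([0.00124581, 0.00194449, 0.00088963, 0.00027227, 0.00026081,
       0.00082196, 0.0020803 ]), 'joint_efforts': array([-8.70784038e-05, -6.56114459e+01,  1.33314572e+00, -4.04059267e+01,
       -5.97881293e-02,  3.50154529e-02,  5.56136726e-06]), 'tcp_pos': array([ 0.20244719, -0.61764838,  0.18464206]), 'ee_rot': array([-3.10223734e+00, -4.95446714e-01,  5.56742770e-05]), 'ft_force': array([ 0.10241847, -0.13962805,  0.62161276]), 'torque': array([0.02890066, 0.00168755, 0.02392127]), 'grip_force': 0.0, 'finger_gap': 1.0024634124274612}
```

Run:
```python
import cv2
a=cv2.imread('pics/scene0.png')[130:340,50:430];cv2.imwrite('pics/s0c.png',cv2.resize(a,None,fx=2.1,fy=2.1,interpolation=cv2.INTER_CUBIC))
a=cv2.imread('pics/top0.png')[80:290,60:430];cv2.imwrite('pics/t0c.png',cv2.resize(a,None,fx=2.1,fy=2.1,interpolation=cv2.INTER_CUBIC))
```

```text
(no output)
```

View pics/s0c.png

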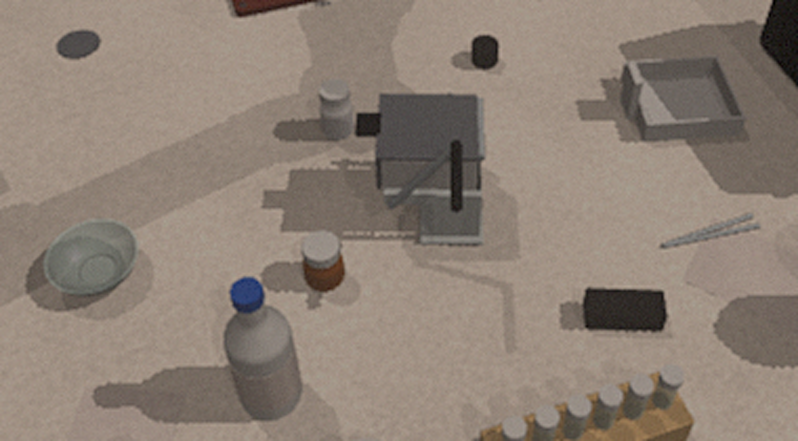

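View pics/t0c.png

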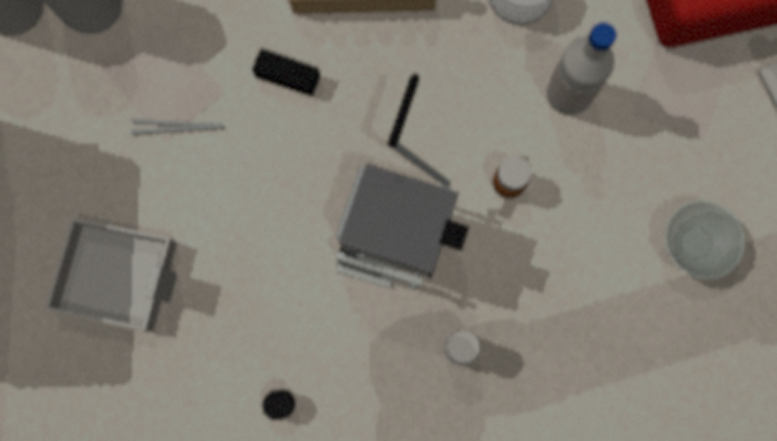

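Run:
```python
from h import *
for n in("top","scene"):
    d=np.load(n+'0.npy');p=cv2.imread(f'pics/{n}0.png')
    P,u,v=pts(n,d);g=p[v,u].astype(int).sum(1)
    near=(np.hypot(P[:,0]-.54,P[:,1]-.03)<.17)
    def rect(m,l):
        r=cv2.minAreaRect(P[m][:,:2].astype(np.float32));print(n,l,m.sum(),np.round(r[0],4),np.round(r[1],4),round(r[2],1),P[m][:,2].mean().round(4),'mean',P[m].mean(0).round(4),'col',np.median(g[m]))
    lid=near&(P[:,2]>.122)&(P[:,2]<.142)&(P[:,0]<.62)
    Q=P[lid][:,:2];dark=g[lid]<110
    rect(lid&(g>=130),'lidplate');rect(lid&(g<110),'tab?')
    rect(near&(P[:,2]>.165),'bar')
    tr=(np.hypot(P[:,0]-.487,P[:,1]-.41)<.12)
    rect(tr&(P[:,2]>.022)&(P[:,2]<.04),'trayrim');rect(tr&(P[:,2]>.05),'tabtop')
    for l,c,h in(('jara',(.385,-.035),.065),('jarb',(.60,-.108),.05)):
        rect((np.hypot(P[:,0]-c[0],P[:,1]-c[1])<.045)&(P[:,2]>h),l)
```

```text
top lidplate 2022 [0.5373 0.0284] [0.1457 0.1272] 74.6 0.1307 mean [0.5307 0.0404 0.1307] col 241.0
top tab? 105 [ 0.5063 -0.0234] [0.0235 0.0255] 70.0 0.1339 mean [ 0.5058 -0.023   0.1339] col 57.0
top bar 194 [0.6423 0.0304] [0.0165 0.0881] 74.4 0.1763 mean [0.6394 0.0306 0.1763] col 117.5
top trayrim 405 [0.4864 0.4041] [0.1438 0.1201] 76.6 0.0303 mean [0.4886 0.4115 0.0303] col 297.0
top tabtop 102 [0.471 0.34 ] [0.0126 0.0393] 77.5 0.0648 mean [0.4708 0.3388 0.0648] col 401.0
top jara 180 [ 0.3816 -0.0343] [0.0351 0.0358] 42.7 0.0745 mean [ 0.3817 -0.0338  0.0745] col 391.0
top jarb 197 [ 0.5993 -0.1088] [0.0392 0.0402] 61.3 0.0587 mean [ 0.5984 -0.1081  0.0587] col 425.0
scene lidplate 1611 [0.5404 0.0278] [0.1448 0.13  ] 73.8 0.1302 mean [0.5354 0.0371 0.1302] col 232.0
scene tab? 80 [0.5301 0.0171] [0.1193 0.0306] 64.1 0.1337 mean [ 0.5108 -0.0228  0.1337] col 98.0
scene bar 202 [0.6455 0.029 ] [0.0149 0.0913] 73.1 0.1764 mean [0.6481 0.0277 0.1764] col 108.0
scene trayrim 467 [0.4892 0.4018] [0.1452 0.1253] 76.7 0.0284 mean [0.4985 0.4067 0.0284] col 252.0
scene tabtop 85 [0.4744 0.3375] [0.0131 0.0441] 79.0 0.0627 mean [0.4773 0.3365 0.0627] col 268.0
scene jara 145 [ 0.3849 -0.0352] [0.0374 0.0375] 26.3 0.0731 mean [ 0.387  -0.0358  0.0731] col 374.0
scene jarb 243 [ 0.6024 -0.1099] [0.0412 0.0416] 7.1 0.0583 mean [ 0.6036 -0.1109  0.0583] col 427.0
```

```bash
cat > fit.py <<'E'
from h import *
from scipy.optimize import minimize
def S(P,o,yaw):
    c,s=np.cos(yaw),np.sin(yaw);q=P[:,:2]-o;return np.c_[q@[c,s],q@[-s,c],P[:,2]]
E
python3 - <<'E'
from fit import *
for n in("top","scene"):
    d=np.load(n+'0.npy');p=cv2.imread(f'pics/{n}0.png');P,u,v=pts(n,d);g=p[v,u].astype(int).sum(1)
    near=(np.hypot(P[:,0]-.54,P[:,1]-.03)<.17)
    b=P[near&(P[:,2]>.168)];ct=np.cov(b[:,:2].T);w,V=np.linalg.eigh(ct);e=V[:,1]*np.sign(-V[0,1]);print(n,'bar yaw',np.degrees(np.arctan2(e[1],e[0]))-90)
    for yd in (73,74,75):
        q=S(P[near],np.array([.533,.042]),np.radians(yd));gg=g[near]
        m=(abs(q[:,2]-.131)<.0022)&(abs(q[:,1])<.06)&(q[:,0]<.06)
        # edge straightness: side edges per x-bin, front/back edges per y-bin
        lo=[];hi=[]
        for a in np.arange(-.05,.035,.01):
            k=m&(abs(q[:,0]-a)<.005);lo.append(q[k,1].min());hi.append(q[k,1].max())
        fl=[];fh=[]
        for a in np.arange(-.04,.041,.01):
            k=m&(abs(q[:,1]-a)<.005);fl.append(q[k,0].min());fh.append(q[k,0].max())
        print(yd,'ylo',np.round(lo,3),'yhi',np.round(hi,3),'\n xlo',np.round(fl,3),'xhi',np.round(fh,3))
    q=S(P,np.array([.533,.042]),np.radians(74))
    t=near&(abs(q[:,1])<.03)&(q[:,0]<-.05)&(q[:,2]>.12);print('tab',np.percentile(q[t],[1,99],axis=0).round(3).tolist())
    t=near&(q[:,2]>.165);print('bar',np.percentile(q[t],[1,50,99],axis=0).round(3).tolist())
E
```

```text
top bar yaw 71.0735192190435
73 ylo [-0.046 -0.046 -0.046 -0.047 -0.047 -0.047 -0.048 -0.049 -0.05 ] yhi [0.054 0.054 0.053 0.053 0.052 0.052 0.051 0.05  0.05 ] 
 xlo [-0.062 -0.062 -0.062 -0.083 -0.084 -0.084 -0.082 -0.059 -0.058] xhi [0.056 0.055 0.056 0.056 0.058 0.059 0.06  0.059 0.058]
74 ylo [-0.045 -0.045 -0.047 -0.047 -0.047 -0.047 -0.048 -0.05  -0.05 ] yhi [0.055 0.054 0.053 0.053 0.052 0.052 0.051 0.05  0.05 ] 
 xlo [-0.063 -0.063 -0.062 -0.07  -0.084 -0.084 -0.082 -0.059 -0.057] xhi [0.055 0.055 0.055 0.056 0.058 0.06  0.06  0.059 0.058]
75 ylo [-0.044 -0.044 -0.046 -0.046 -0.047 -0.047 -0.049 -0.05  -0.051] yhi [0.055 0.055 0.054 0.054 0.053 0.052 0.051 0.05  0.049] 
 xlo [-0.063 -0.063 -0.062 -0.065 -0.084 -0.084 -0.081 -0.058 -0.057] xhi [0.054 0.055 0.055 0.056 0.058 0.06  0.06  0.06  0.059]
tab [[-0.084, -0.029, 0.129], [-0.05, 0.027, 0.137]]
bar [[0.011, -0.151, 0.165], [0.018, -0.104, 0.177], [0.026, -0.065, 0.181]]
scene bar yaw 70.42971680179593
73 ylo [-0.047 -0.049 -0.052 -0.052 -0.05  -0.049 -0.043 -0.051 -0.052] yhi [0.051 0.051 0.052 0.05  0.05  0.051 0.05  0.048 0.049] 
 xlo [-0.063 -0.063 -0.061 -0.084 -0.084 -0.084 -0.084 -0.058 -0.058] xhi [0.055 0.055 0.054 0.056 0.055 0.058 0.057 0.057 0.057]
74 ylo [-0.047 -0.048 -0.051 -0.052 -0.05  -0.049 -0.043 -0.052 -0.053] yhi [0.053 0.052 0.052 0.05  0.05  0.051 0.049 0.049 0.049] 
 xlo [-0.064 -0.063 -0.061 -0.084 -0.084 -0.084 -0.084 -0.058 -0.058] xhi [0.054 0.055 0.053 0.056 0.055 0.058 0.057 0.058 0.056]
75 ylo [-0.047 -0.048 -0.051 -0.051 -0.05  -0.049 -0.042 -0.052 -0.053] yhi [0.054 0.053 0.053 0.051 0.051 0.051 0.049 0.049 0.048] 
 xlo [-0.064 -0.064 -0.061 -0.084 -0.084 -0.084 -0.084 -0.057 -0.057] xhi [0.053 0.054 0.053 0.056 0.055 0.059 0.057 0.059 0.054]
tab [[-0.084, -0.028, 0.127], [-0.051, 0.029, 0.136]]
bar [[0.011, -0.156, 0.166], [0.018, -0.116, 0.177], [0.026, -0.069, 0.181]]
```

```bash
python3 -m pendant '2.5 4.9 0.2 4.4;2.5 4.9 0.2 4.4;2.5 4.9 0.2 4.4;2.5 4.9 0.2 4.4;2.5 4.9 0.2 4.4;2.5 4.9 0.2 4.4;2.5 4.9 0.2 4.4;2.5 4.9 0.2 4.4;2.5 4.9 0.2 4.4;2.5 4.9 0.2 4.4;2.5 4.9 0.2 4.4;2.9 4.9 0.2 4.6;0 0 0 0' -1
```

```text
time: 3.02
tcp_pos: [0.5079, -0.0247, 0.209]
ee_rot: [-2.547, -1.838, -0.003]
ft_force: [-0.8, -1.0, 0.1]
finger_gap: 0.998
grip_force: 0.0
```

```bash
python3 -m pendant '-0.2 -0.5 -2 0;0 0 -2 0;0 0 -2 0;0 0 -1.5 0;0 0 -1 0;0 0 0 0' - && python3 -m pendant '0 0 0 0;0 0 0 0;0 0 0 0;0 0 0 0;0 0 0 0;0 0 0 0' 1 20
python3 - <<'E'
from h import *
p,d=capture('scene');cv2.imwrite('pics/s1.png',cv2.resize(p[120:270,140:340],None,fx=4,fy=4,interpolation=cv2.INTER_CUBIC))
E
```

```text
time: 3.78
tcp_pos: [0.5041, -0.0348, 0.1232]
ee_rot: [-2.555, -1.827, 0.001]
ft_force: [-0.2, 0.8, 1.1]
finger_gap: 0.998
grip_force: 0.0
time: 4.53
tcp_pos: [0.5045, -0.0346, 0.1237]
ee_rot: [-2.555, -1.828, 0.0]
ft_force: [0.2, -0.3, 0.7]
finger_gap: 0.408
grip_force: 0.0
```

View pics/s1.png

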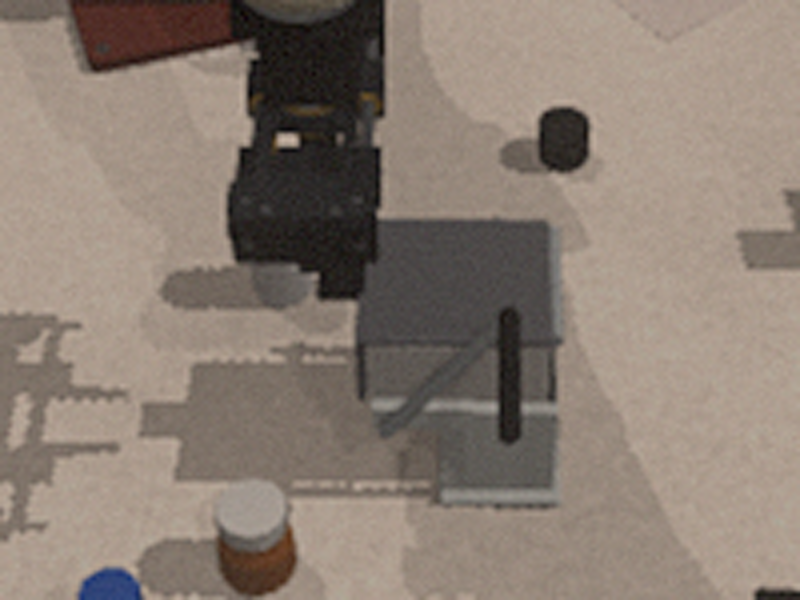

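```bash
python3 -m pendant '0.1 0.4 0 0;0 0 0 0;0 0 0 0;0 0 0 0' 1 25
```

```text
time: 5.08
tcp_pos: [0.5055, -0.0307, 0.1236]
ee_rot: [-2.555, -1.828, 0.0]
ft_force: [0.3, 1.0, 0.2]
finger_gap: 0.011
grip_force: 0.0
```

Run:
```python
from fit import *
ims=[]
for n in('scene','top'):
    p,d=capture(n);np.save(n+'1.npy',d);cv2.imwrite(f'pics/{n}1.png',p)
    ims.append(cv2.resize(p[150:240,180:300] if n=='scene' else p[120:210,210:330],(400,300),interpolation=cv2.INTER_CUBIC))
    P,u,v=pts(n,d);q=S(P,np.array([.533,.049]),np.radians(71))
    for y in(-.04,-.02,0,.02,.04):
        m=(abs(q[:,1]-y)<.004)&(abs(q[:,0])<.12);print(n,y,[(round(a,3),round(np.median(q[m&(abs(q[:,0]-a)<.004),2]),3)) for a in np.arange(-.1,.06,.01) if (m&(abs(q[:,0]-a)<.004)).any()])
cv2.imwrite('pics/c1.png',np.hstack(ims))
```

```text
scene -0.04 [(np.float64(-0.1), np.float64(0.431)), (np.float64(-0.09), np.float64(0.437)), (np.float64(-0.08), np.float64(0.439)), (np.float64(-0.07), np.float64(0.45)), (np.float64(-0.06), np.float64(0.517)), (np.float64(-0.05), np.float64(0.525)), (np.float64(-0.04), np.float64(0.129)), (np.float64(-0.03), np.float64(0.13)), (np.float64(-0.02), np.float64(0.129)), (np.float64(-0.01), np.float64(0.129)), (np.float64(-0.0), np.float64(0.129)), (np.float64(0.01), np.float64(0.129)), (np.float64(0.03), np.float64(0.131)), (np.float64(0.04), np.float64(0.129)), (np.float64(0.05), np.float64(0.099))]
scene -0.02 [(np.float64(-0.1), np.float64(0.283)), (np.float64(-0.09), np.float64(0.272)), (np.float64(-0.08), np.float64(0.3)), (np.float64(-0.07), np.float64(0.301)), (np.float64(-0.06), np.float64(0.319)), (np.float64(-0.05), np.float64(0.43)), (np.float64(-0.04), np.float64(0.501)), (np.float64(-0.03), np.float64(0.558)), (np.float64(-0.02), np.float64(0.131)), (np.float64(-0.01), np.float64(0.129)), (np.float64(-0.0), np.float64(0.13)), (np.float64(0.01), np.float64(0.13)), (np.float6
[... 4367 characters left out ...]
4), np.float64(0.131)), (np.float64(0.05), np.float64(0.13))]
top 0.04 [(np.float64(-0.1), np.float64(0.602)), (np.float64(-0.09), np.float64(0.598)), (np.float64(-0.08), np.float64(0.594)), (np.float64(-0.07), np.float64(0.591)), (np.float64(-0.06), np.float64(0.593)), (np.float64(-0.05), np.float64(0.566)), (np.float64(-0.04), np.float64(0.13)), (np.float64(-0.03), np.float64(0.131)), (np.float64(-0.02), np.float64(0.131)), (np.float64(-0.01), np.float64(0.13)), (np.float64(-0.0), np.float64(0.131)), (np.float64(0.01), np.float64(0.129)), (np.float64(0.02), np.float64(0.13)), (np.float64(0.03), np.float64(0.13)), (np.float64(0.04), np.float64(0.131)), (np.float64(0.05), np.float64(0.131))]
```

View pics/c1.png

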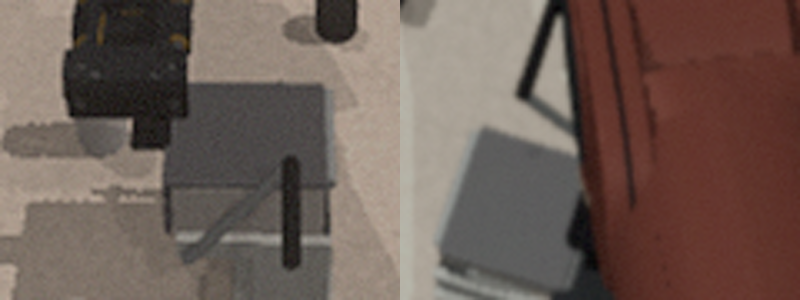

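```bash
python3 -m pendant '0 0 0.5 0;0 0 0.5 0;0 0 0 0' ; python3 -m pendant '-0.3 -1.5 2 0;-0.4 -2 2 0;-0.6 -4 2 0;-0.6 -4 0 0;0 0 0 0' -1
python3 - <<'E'
from fit import *
ims=[]
for n in('scene','top'):
    p,d=capture(n);cv2.imwrite(f'pics/{n}2.png',p)
    ims.append(cv2.resize(p[150:240,180:300] if n=='scene' else p[120:210,210:330],(400,300),interpolation=cv2.INTER_CUBIC))
    P,u,v=pts(n,d);q=S(P,np.array([.533,.049]),np.radians(71))
    m=(q[:,2]>.1325)&(q[:,2]<.145)&(q[:,0]<-.05)&(q[:,0]>-.12)&(abs(q[:,1])<.05)
    print(n,m.sum(),np.percentile(q[m],[2,50,98],axis=0).round(4).tolist())
cv2.imwrite('pics/c2.png',np.hstack(ims))
E
```

```text
time: 5.55
tcp_pos: [0.5059, -0.0307, 0.1343]
ee_rot: [2.555, 1.827, 0.001]
ft_force: [-0.2, -0.5, 0.1]
finger_gap: 0.005
grip_force: 0.0
time: 6.18
tcp_pos: [0.4856, -0.1492, 0.1936]
ee_rot: [2.56, 1.82, -0.001]
ft_force: [0.2, 0.6, 0.2]
finger_gap: 0.486
grip_force: 0.0
scene 103 [[-0.0907, -0.0413, 0.1325], [-0.0763, -0.0029, 0.1342], [-0.0519, 0.0265, 0.136]]
top 145 [[-0.0905, -0.0397, 0.1326], [-0.0744, 0.0007, 0.134], [-0.0521, 0.0429, 0.1369]]
```

View pics/c2.png

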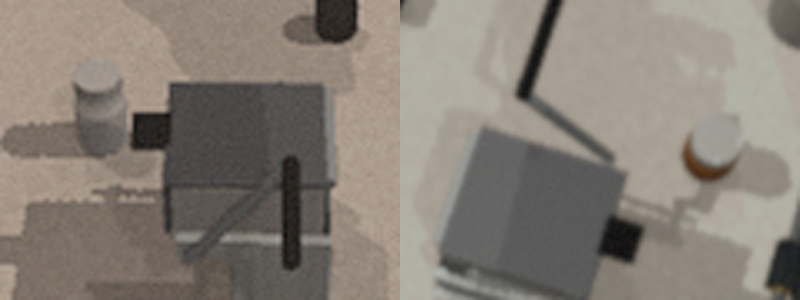

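Run:
```python
from fit import *
for n in('scene','top'):
    d=np.load(n+'1.npy');P,u,v=pts(n,d);q=S(P,np.array([.533,.049]),np.radians(71))
    m=(q[:,0]>-.2)&(q[:,0]<.03)&(abs(q[:,1])<.2)&(q[:,2]>.138)
    for a,b in((.138,.16),(.16,.18),(.18,.2),(.2,.22),(.22,.24),(.24,.26),(.26,.28),(.28,.32),(.32,.36)):
        k=m&(q[:,2]>=a)&(q[:,2]<b)&((q[:,0]<-.02))
        if k.sum(): print(n,a,k.sum(),q[k].min(0).round(3),q[k].max(0).round(3))
    c=calibration(n);T=np.linalg.inv(c['pose'])
    for z in(.1236,.16,.194,.25):
        X=T@[.5055,-.0307,z,1];i=(X[0]/X[2]*c['fx']+c['cx'],X[1]/X[2]*c['fy']+c['cy']);
        print(z,np.round(i,1),'expected depth',X[2].round(3),'seen',d[int(i[1]),int(i[0])])
print(env.sense())
```

```text
scene 0.22 116 [-0.121 -0.09   0.231] [-0.046  0.082  0.24 ]
scene 0.24 655 [-0.122 -0.095  0.24 ] [-0.046  0.081  0.26 ]
scene 0.26 861 [-0.121 -0.099  0.26 ] [-0.047  0.09   0.28 ]
scene 0.28 316 [-0.116 -0.022  0.28 ] [-0.055  0.008  0.319]
scene 0.32 382 [-0.125 -0.042  0.32 ] [-0.047  0.004  0.36 ]
0.1236 [221.9 190.9] expected depth 1.063 seen 1.0503733
0.16 [221.1 180. ] expected depth 1.036 seen 0.9123665
0.194 [220.4 169.4] expected depth 1.012 seen 0.9011547
0.25 [219.  150.6] expected depth 0.971 seen 0.9395256
top 0.24 40 [-0.057  0.038  0.244] [-0.051  0.063  0.252]
top 0.26 415 [-0.097  0.044  0.262] [-0.047  0.095  0.279]
top 0.28 16 [-0.069  0.045  0.281] [-0.06   0.051  0.319]
top 0.32 113 [-0.065  0.012  0.322] [-0.043  0.051  0.359]
0.1236 [278.5 192.3] expected depth 0.871 seen 0.3970776
0.16 [279.5 189.6] expected depth 0.835 seen 0.39708236
0.194 [280.6 186.8] expected depth 0.802 seen 0.39678845
0.25 [282.6 181.7] expected depth 0.747 seen 0.39757767
{'time': 6.275, 'joints': array([ 0.66142036,  0.06737678, -0.47576267,  1.7706196 ,  0.03148021,
        1.31151613, -0.1511832 ]), 'joint_velocities': array([-0.0165244 , -0.00127112, -0.02185495,  0.00189449, -0.00140471,
       -0.00189226, -0.00246472]), 'joint_efforts': array([ 1.54584266e+00, -4.15699732e+01,  3.60716907e-01, -4.01986849e+01,
        1.86975561e-01,  3.55869799e-02,  8.77490477e-02]), 'tcp_pos': array([ 0.48636265, -0.14546362,  0.19348514]), 'ee_rot': array([-2.55542807e+00, -1.82649461e+00, -1.07213745e-04]), 'ft_force': array([ 0.75915079,  1.0102069 , -0.2287116 ]), 'torque': array([-0.00023908, -0.0669794 , -0.03763115]), 'grip_force': 0.0, 'finger_gap': 0.5790312518590288}
```

Run:
```python
from fit import *
s=env.sense();print(s['tcp_pos'],s['finger_gap'])
for n in('scene','top'):
    p,d=capture(n)
    P,u,v=pts(n,d);q=S(P,s['tcp_pos'][:2],np.radians(71))
    m=(abs(q[:,0])<.06)&(abs(q[:,1])<.12)&(q[:,2]>.1)
    for a in np.arange(.1,.36,.01):
        k=m&(q[:,2]>=a)&(q[:,2]<a+.01)
        if k.sum(): print(n,a.round(2),k.sum(),q[k].min(0).round(3),q[k].max(0).round(3))
    if n=='scene':cv2.imwrite('pics/s3.png',cv2.resize(p[80:260,100:300],None,fx=3,fy=3,interpolation=cv2.INTER_CUBIC))
```

```text
[ 0.48636265 -0.14546362  0.19348514] 0.5790312518590288
scene 0.23 35 [-0.01  -0.037  0.23 ] [ 0.012 -0.032  0.24 ]
scene 0.24 38 [-0.011 -0.037  0.24 ] [ 0.011 -0.032  0.249]
scene 0.25 5 [-0.006 -0.037  0.25 ] [ 0.01  -0.036  0.252]
scene 0.27 15 [-0.009  0.024  0.273] [0.012 0.036 0.28 ]
scene 0.28 19 [-0.01   0.022  0.28 ] [-0.     0.032  0.287]
scene 0.3 166 [-0.036 -0.09   0.3  ] [0.038 0.08  0.31 ]
scene 0.31 300 [-0.036 -0.09   0.31 ] [0.039 0.084 0.32 ]
scene 0.32 326 [-0.037 -0.096  0.32 ] [0.039 0.083 0.33 ]
scene 0.33 294 [-0.037 -0.098  0.33 ] [0.038 0.089 0.34 ]
scene 0.34 820 [-0.037 -0.099  0.34 ] [0.038 0.093 0.35 ]
scene 0.35 125 [-0.024 -0.02   0.35 ] [0.027 0.035 0.36 ]
top 0.3 21 [ 0.034 -0.081  0.301] [0.04  0.087 0.31 ]
top 0.31 181 [-0.035 -0.085  0.31 ] [0.04  0.085 0.32 ]
top 0.32 281 [-0.036 -0.092  0.32 ] [0.04  0.089 0.329]
top 0.33 63 [-0.036 -0.092  0.33 ] [0.039 0.095 0.34 ]
top 0.34 1113 [-0.036 -0.094  0.34 ] [0.039 0.095 0.349]
top 0.35 39 [-0.022  0.043  0.35 ] [0.025 0.051 0.359]
```

View pics/s3.png

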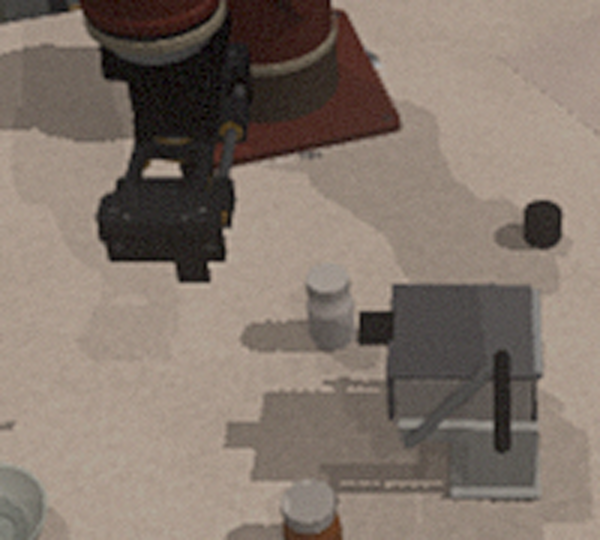

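```bash
python3 -m pendant '0.6 3.9 0 0;0.7 3.9 0 0;0.7 3.9 -2 0;0 0 -3 0;0 0 -2 0;0 0 -1.5 0;0 0 -1 0;0 0 -0.6 0;0 0 0 0' -1
```

```text
time: 7.5
tcp_pos: [0.5065, -0.0286, 0.0927]
ee_rot: [-2.555, -1.827, 0.0]
ft_force: [-0.3, -0.3, 0.4]
finger_gap: 1.001
grip_force: 0.0
```

```bash
python3 -m pendant '0 0 -0.6 0;0 0 0 0;0 0 0 0;0 0 0 0;0 0 0 0;0 0 0 0;0 0 0 0;0 0 0 0;0 0 0 0' 1 20
```

```text
time: 8.62
tcp_pos: [0.5062, -0.0286, 0.0866]
ee_rot: [-2.555, -1.827, 0.001]
ft_force: [-1.7, 0.3, 2.2]
finger_gap: 0.342
grip_force: 20.0
```

```bash
python3 -m pendant '0.07 0.19 1.89 0;0.16 0.46 1.84 0;0.24 0.71 1.75 0;0 0 0 0' - 25
```

```text
time: 9.12
tcp_pos: [0.5114, -0.0142, 0.1427]
ee_rot: [2.554, 1.829, 0.001]
ft_force: [-2.0, -0.2, -2.1]
finger_gap: 0.34
grip_force: 25.0
```

```bash
python3 -m pendant '0.33 0.95 1.62 0;0.40 1.17 1.45 0;0.47 1.36 1.25 0;0.52 1.52 1.02 0;0.57 1.65 0.76 0;0.6 1.74 0.5 0;0 0 0 0'
```

```text
time: 10.0
tcp_pos: [0.5417, 0.0709, 0.2086]
ee_rot: [2.552, 1.83, 0.004]
ft_force: [3.2, -3.5, 0.4]
finger_gap: 0.34
grip_force: 25.0
```

```bash
python3 -m pendant '0.62 1.79 0.2 0;0.62 1.8 -0.07 0;0.61 1.77 -0.35 0;0.58 1.7 -0.63 0;0.55 1.6 -0.9 0;0 0 0 0'
```

```text
time: 10.75
tcp_pos: [0.5729, 0.1581, 0.1917]
ee_rot: [2.553, 1.829, 0.011]
ft_force: [8.3, 1.5, 7.5]
finger_gap: 0.337
grip_force: 25.0
```

```bash
python3 -m pendant '0.5 1.45 -1.13 0;0.44 1.27 -1.35 0;0 0 0 0'; python3 -m pendant '0 0 0 0;0 0 0 0;0 0 0 0;0 0 1 0;0 0 2 0;0 0 3 0;0 0 0 0' -1
python3 - <<'E'
from fit import *
for n in('scene','top'):
    p,d=capture(n);P,u,v=pts(n,d);q=S(P,np.array([.533,.049]),np.radians(71))
    m=(abs(q[:,1])<.06)&(q[:,0]>.05)&(q[:,0]<.2)&(q[:,2]>.12)&(q[:,2]<.24)
    for a in np.arange(.05,.2,.015):
        k=m&(abs(q[:,0]-a)<.006)
        if k.sum(): print(n,a.round(3),k.sum(),np.percentile(q[k,2],[5,50,95]).round(3))
    cv2.imwrite(f'pics/{n}4.png',cv2.resize(p[100:260,160:360],None,fx=3,fy=3))
E
```

```text
time: 11.12
tcp_pos: [0.5829, 0.1858, 0.1669]
ee_rot: [2.554, 1.829, 0.013]
ft_force: [11.6, 3.1, 5.6]
finger_gap: 0.339
grip_force: 25.0
time: 12.0
tcp_pos: [0.5807, 0.1836, 0.2292]
ee_rot: [2.554, 1.827, 0.008]
ft_force: [-0.1, 0.7, 0.8]
finger_gap: 0.977
grip_force: 0.0
scene 0.05 84 [0.127 0.131 0.134]
scene 0.065 188 [0.135 0.14  0.145]
scene 0.08 177 [0.146 0.151 0.156]
scene 0.095 183 [0.157 0.162 0.167]
scene 0.11 321 [0.169 0.179 0.231]
scene 0.125 184 [0.18  0.204 0.214]
scene 0.14 95 [0.189 0.194 0.2  ]
scene 0.155 56 [0.197 0.204 0.206]
top 0.05 1 [0.132 0.132 0.132]
```

```bash
python3 -m pendant '-1 1.5 1 9.6;-1.1 1.6 0 9.6;-1.1 1.6 0 9.6;-1.1 1.6 0 9.6;-1.1 1.6 0 9.6;-1.1 1.6 0 9.6;-1.1 1.6 0 9.6;-1.1 1.6 0 9.6;-1.1 1.5 0 9.6;-1.1 1.5 0 9.6;0 0 0 0' -1;  python3 - <<'E'
from fit import *
from rig import *
s=env.sense();print(s['tcp_pos'],s['ee_rot'],s['joints'])
for n in('scene','top'):
    p,d=capture(n);P,u,v=pts(n,d)
    m=(np.hypot(P[:,0]-.487,P[:,1]-.405)<.12)&(P[:,2]>.056)&(P[:,2]<.075)
    if m.sum()>10:
        r=cv2.minAreaRect(P[m][:,:2].astype(np.float32));print(n,m.sum(),r,P[m].mean(0))
E
```

```text
time: 13.48
tcp_pos: [0.469, 0.3406, 0.2348]
ee_rot: [-0.349, -3.121, 0.0]
ft_force: [-0.4, -1.0, 0.0]
finger_gap: 1.0
grip_force: 0.0
[0.46902579 0.34055115 0.23480434] [-3.48922258e-01 -3.12108943e+00  1.77542020e-04] [ 0.14601866  0.32913737 -1.05937599  1.52445368  0.28681831  1.45700216
  0.42497925]
scene 69 ((0.4734642803668976, 0.33872154355049133), (0.013345872052013874, 0.04656624421477318), 79.46821594238281) [0.47614812 0.33752247 0.06463869]
top 92 ((0.47106224298477173, 0.34034299850463867), (0.013006296008825302, 0.03942865505814552), 79.30786895751953) [0.4705764  0.33925176 0.06608304]
```

```bash
python3 -m pendant '0.3 -0.1 -5 0;0 0 -5 0;0 0 -4.5 0;0 0 -3 0;0 0 -2 0;0 0 -1.5 0;0 0 -1 0;0 0 -0.8 0;0 0 0 0' -1; python3 -m pendant '0 0 0 0;0 0 0 0;0 0 0 0;0 0 0 0;0 0 0 0;0 0 0 0;0 0 0 0;0 0 0 0;0 0 0 0;0 0 0 0' 1 30
```

```text
time: 14.7
tcp_pos: [0.4732, 0.3386, 0.007]
ee_rot: [-0.352, -3.122, 0.0]
ft_force: [-0.7, 0.1, 0.8]
finger_gap: 1.0
grip_force: 0.0
time: 15.95
tcp_pos: [0.4732, 0.3387, 0.0071]
ee_rot: [-0.351, -3.122, -0.0]
ft_force: [0.6, -0.3, -1.4]
finger_gap: 0.137
grip_force: 30.0
```

```bash
python3 -m pendant '0 0 1 0;0 0 2 0;0 0 3.5 0;0 0 4.5 0;0 0 4.5 0;0 0 4.5 0;0 0 3.5 0;0 0 2 0;0 0 0 0' - 40; python3 -m pendant '0 -2 0 -0.5;-0.1 -3.5 0 -0.5;-0.1 -4 0 -0.5;-0.1 -4 0 -0.5;-0.1 -4 0 -0.5;-0.1 -4 0 -0.5;-0.1 -4 0 -0.5;-0.1 -4 0 -0.5;-0.1 -4 0 -0.5;-0.1 -4 0 -0.5;-0.1 -4 0 -0.6;0 -4 0 -0.6;0 -3 0 0;0 -0.5 0 0;0 0 0 0'
```

```text
time: 17.08
tcp_pos: [0.4735, 0.3392, 0.2634]
ee_rot: [0.351, 3.12, 0.002]
ft_force: [0.6, 0.4, -1.8]
finger_gap: 0.139
grip_force: 40.0
time: 18.95
tcp_pos: [0.4628, -0.1508, 0.2611]
ee_rot: [-0.52, -3.097, -0.001]
ft_force: [-0.2, -0.6, -0.4]
finger_gap: 0.13
grip_force: 40.0
```

Run:
```python
from fit import *
for n in('scene','top'):
    p,d=capture(n);P,u,v=pts(n,d);q=S(P,np.array([.533,.049]),np.radians(71))
    m=(q[:,0]>-.23)&(q[:,0]<-.05)&(abs(q[:,1])<.09)&(q[:,2]>.2)&(q[:,2]<.3)
    for a in np.arange(-.21,-.05,.02):
        k=m&(abs(q[:,0]-a)<.01)
        if k.sum()>5: print(n,a.round(3),k.sum(),'y',np.percentile(q[k,1],[2,98]).round(3),'z',np.percentile(q[k,2],[2,50,98]).round(3))
    cv2.imwrite(f'pics/{n}5.png',p)
```

```text
scene -0.21 302 y [-0.059  0.059] z [0.256 0.278 0.298]
scene -0.19 453 y [-0.059  0.061] z [0.255 0.259 0.286]
scene -0.17 442 y [-0.059  0.061] z [0.255 0.259 0.286]
scene -0.15 462 y [-0.06   0.061] z [0.254 0.258 0.285]
scene -0.13 452 y [-0.06   0.061] z [0.254 0.258 0.285]
scene -0.11 457 y [-0.059  0.061] z [0.254 0.259 0.285]
scene -0.09 422 y [-0.059  0.061] z [0.254 0.259 0.286]
scene -0.07 152 y [-0.059  0.06 ] z [0.253 0.283 0.287]
top -0.21 120 y [0.019 0.063] z [0.257 0.282 0.292]
top -0.19 367 y [-0.053  0.063] z [0.255 0.258 0.286]
top -0.17 436 y [-0.053  0.063] z [0.255 0.258 0.286]
top -0.15 263 y [0.009 0.063] z [0.256 0.258 0.286]
top -0.13 353 y [-0.053  0.063] z [0.255 0.258 0.286]
top -0.11 600 y [-0.054  0.063] z [0.255 0.258 0.286]
top -0.09 597 y [-0.054  0.063] z [0.255 0.258 0.286]
top -0.07 169 y [-0.054  0.063] z [0.256 0.285 0.288]
```

```bash
python3 -m pendant '0 0 -2 0;0 0 -3.5 0;0 0 -4.5 0;0 0 -4.5 0;0 0 -4 0;0 0 -3 0;0 0 -2 0;0 0 -1 0;0 0 -0.3 0;0 0 0 0;0.3 0.9 0 0;0.45 1.3 0 0;0.35 1 0 0;0.15 0.45 0 0;0 0 0 0'
```

```text
time: 20.92
tcp_pos: [0.4759, -0.1144, 0.0142]
ee_rot: [-0.518, -3.098, 0.0]
ft_force: [0.6, 0.3, -2.0]
finger_gap: 0.135
grip_force: 40.0
```

```bash
python3 -m pendant '0 0 -0.4 0;0 0 -0.3 0;0 0 0 0;0 0 0 0'; python3 -m pendant '0 0 0 0;0 0 0 0;0 0 0 0;0 0 0 0;0 0 0 0;0 0 2 0;0 0 3 0;0 0 4 0;0 0 5 0;0 0 5 0;0 0 4 0;0 0 0 0' -1;  python3 - <<'E'
from fit import *
for n in('scene','top'):
    p,d=capture(n);P,u,v=pts(n,d);q=S(P,np.array([.533,.049]),np.radians(71))
    m=(q[:,0]>-.23)&(q[:,0]<-.0)&(abs(q[:,1])<.08)&(q[:,2]>.024)&(q[:,2]<.04)
    print(n,m.sum(),np.percentile(q[m],[1,99],axis=0).round(3).tolist(), cv2.minAreaRect(q[m][:,:2].astype(np.float32)))
    m=(abs(q[:,1])<.04)&(q[:,0]<-.07)&(q[:,0]>-.16)&(q[:,2]<.02);print('floor',np.median(q[m,2]))
E
```

```text
time: 21.42
tcp_pos: [0.4756, -0.1152, 0.0071]
ee_rot: [-0.521, -3.098, 0.0]
ft_force: [-0.4, -1.1, 0.7]
finger_gap: 0.135
grip_force: 40.0
time: 22.92
tcp_pos: [0.4775, -0.115, 0.2402]
ee_rot: [0.519, 3.093, -0.002]
ft_force: [-0.9, 0.5, -0.4]
finger_gap: 1.0
grip_force: 0.0
scene 370 [[-0.177, -0.064, 0.024], [-0.001, 0.061, 0.038]] ((-0.08872091770172119, -0.0011087656021118164), (0.12418874353170395, 0.17954933643341064), 88.14075469970703)
floor 0.003056393802010282
top 179 [[-0.171, -0.056, 0.024], [-0.03, 0.063, 0.037]] ((-0.09110548347234726, 0.004099350422620773), (0.12004949152469635, 0.17438702285289764), 88.31197357177734)
floor 0.0033717167397929737
```

```bash
python3 -m pendant '2 1.9 0 0;3.4 3.2 0 0;3.4 3.2 0 0;3.4 3.2 0 0;3.4 3.2 0 0;2.4 2.3 0 0;1.05 1.1 0 0;0 0 -2 0;0 0 -3 0;0 0 -3 0;0 0 -2.5 0;0 0 -1.7 0;0 0 0 0' 1 20
python3 - <<'E'
from fit import *
p,d=capture('scene');cv2.imwrite('pics/s6.png',cv2.resize(p[90:280,150:380],None,fx=3,fy=3,interpolation=cv2.INTER_CUBIC))
P,u,v=pts('scene',d);q=S(P,np.array([.533,.049]),np.radians(71))
m=(q[:,1]<-.065)&(q[:,1]>-.16)&(abs(q[:,0])<.1)&(q[:,2]>.14)&(q[:,2]<.25)
for a in np.arange(-.01,.1,.01):
    k=m&(abs(q[:,0]-a)<.005)
    if k.sum(): print(a.round(3),k.sum(),np.percentile(q[k],[2,98],axis=0)[:,1:].round(3).tolist())
E
```

```text
time: 24.65
tcp_pos: [0.665, 0.0648, 0.1135]
ee_rot: [-0.521, -3.096, 0.002]
ft_force: [0.6, -0.0, -0.0]
finger_gap: 0.006
grip_force: 0.0
-0.01 22 [[-0.154, 0.142], [-0.076, 0.24]]
0.0 34 [[-0.156, 0.141], [-0.071, 0.24]]
0.01 82 [[-0.155, 0.158], [-0.073, 0.239]]
0.02 139 [[-0.158, 0.173], [-0.078, 0.24]]
0.03 62 [[-0.159, 0.227], [-0.144, 0.248]]
0.04 69 [[-0.159, 0.227], [-0.143, 0.249]]
0.05 112 [[-0.159, 0.155], [-0.118, 0.248]]
0.06 127 [[-0.158, 0.152], [-0.113, 0.247]]
0.07 100 [[-0.159, 0.159], [-0.13, 0.249]]
0.08 65 [[-0.16, 0.227], [-0.125, 0.249]]
0.09 84 [[-0.159, 0.228], [-0.094, 0.249]]
```

View pics/s6.png

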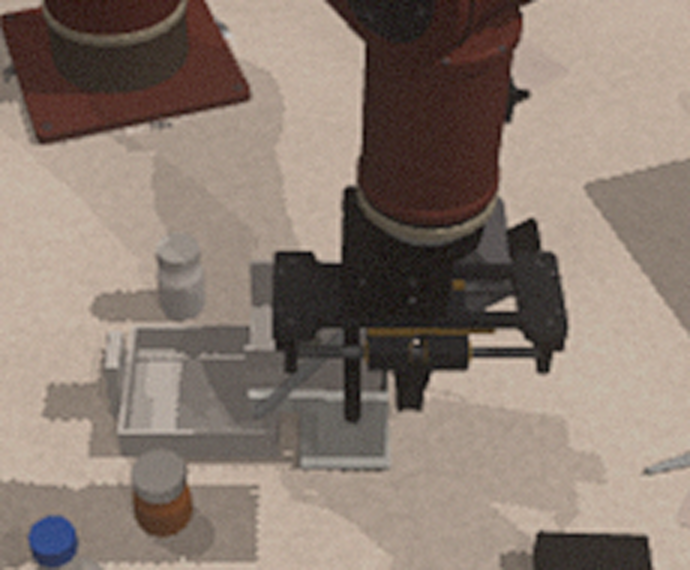

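```bash
python3 -m pendant '-0.39 -1.13 0 0;-0.39 -1.13 0 0;-0.39 -1.13 0 0;-0.39 -1.13 0 0;-0.39 -1.13 0 0;-0.39 -1.13 0 0;0 0 0 0'
python3 - <<'E'
from fit import *
p,d=capture('scene')
P,u,v=pts('scene',d);q=S(P,np.array([.533,.049]),np.radians(71))
m=(q[:,1]<-.125)&(q[:,1]>-.155)&(q[:,0]<.05)&(q[:,0]>-.15)&(q[:,2]>.16)&(q[:,2]<.21);print(np.percentile(q[m],[5,50,95],axis=0).round(3))
E
```

```text
time: 25.58
tcp_pos: [0.6437, -0.0026, 0.1164]
ee_rot: [0.522, 3.095, 0.001]
ft_force: [3.3, 3.0, 2.1]
finger_gap: 0.006
grip_force: 1.9
[[-0.036 -0.151  0.163]
 [-0.016 -0.133  0.191]
 [-0.004 -0.13   0.202]]
```

```bash
python3 -m pendant '-0.39 -1.13 0 0;-0.39 -1.13 0 0;-0.39 -1.13 0 0;-0.39 -1.13 0 0;-0.39 -1.13 0 0;-0.39 -1.13 0 0;0 0 0 0;0 0 0 0;0 0 0 0;0 0 0 0;0 0 0 0;0 0 0 0;0 0 0 0;0 0 0 0'
python3 - <<'E'
from fit import *
p,d=capture('scene');cv2.imwrite('pics/s7.png',cv2.resize(p[90:280,150:380],None,fx=3,fy=3,interpolation=cv2.INTER_CUBIC))
P,u,v=pts('scene',d);q=S(P,np.array([.533,.049]),np.radians(71))
m=(q[:,1]<-.125)&(q[:,1]>-.155)&(q[:,0]<.0)&(q[:,0]>-.15)&(q[:,2]>.16)&(q[:,2]<.21);print(np.percentile(q[m],[5,50,95],axis=0).round(3))
E
```

```text
time: 27.38
tcp_pos: [0.6196, -0.0695, 0.1152]
ee_rot: [0.52, 3.098, -0.0]
ft_force: [2.2, 0.6, -0.0]
finger_gap: 0.006
grip_force: 1.0
[[-0.105 -0.152  0.164]
 [-0.089 -0.132  0.187]
 [-0.075 -0.129  0.199]]
```

View pics/s7.png

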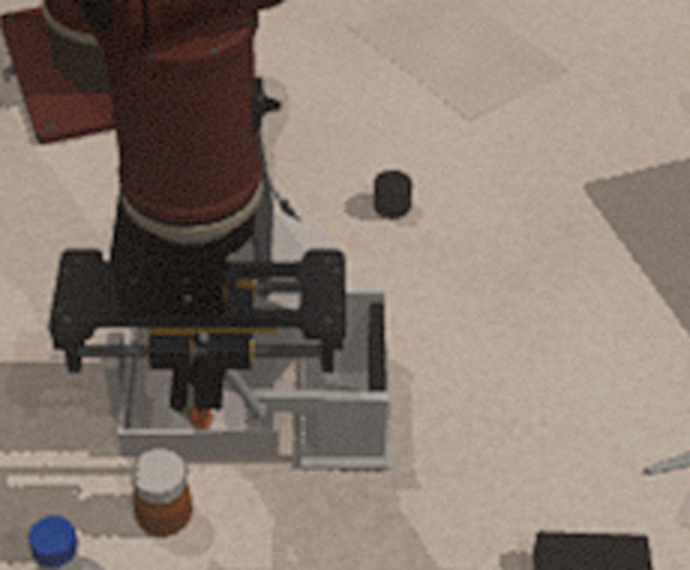

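```bash
python3 -m pendant '-0.13 -0.38 0 0;-0.16 -0.45 0 0;0 0 0 0;0 0 0 0;0 0 0 0;0 0 0 0;0 0 0 0;0 0 0 0;0 0 0 0;0 0 0 0;0 0 0 0;0 0 0 0;0 0 0 0;0 0 0 0;0 0 0 0;0 0 0 0'
python3 - <<'E'
from fit import *
for n in('scene','top'):
    p,d=capture(n);P,u,v=pts(n,d)
    for t in('shell','pebble','seed'):
        for r in cut_out(t,n)[:2]:
            R=r['region']
            A,_,_=pts(n,d,R);
            if len(A): print(n,t,round(r['p'],2),r['extent'],S(np.median(A,0)[None],np.array([.533,.049]),np.radians(71)).round(3))
E
```

```text
time: 29.42
tcp_pos: [0.6166, -0.0777, 0.1151]
ee_rot: [-0.52, -3.098, 0.0]
ft_force: [-0.1, 2.5, -0.1]
finger_gap: 0.006
grip_force: 0.9
scene shell 0.37 [213.4, 228.2, 7.1, 6.2] [[-0.104 -0.031  0.018]]
scene shell 0.21 [67.7, 232.4, 43.6, 38.9] [[-0.393 -0.099  0.017]]
top seed 0.4 [257.1, 188.3, 55.8, 42.3] [[-0.135  0.023  0.005]]
```

```bash
python3 -m pendant '0.3 0.85 0 0;0.36 1.04 0 0;0.36 1.04 0 0;0.36 1.04 0 0;0.36 1.04 0 0;0.36 1.04 0 0;0.36 1.04 0 0;0.36 1.04 0 0;0.36 1.04 0 0;0.36 1.04 0 0;0.36 1.04 0 0;0.36 1.04 0 0;0.36 1.04 0 0;0.36 1.04 0 0;0.36 1.04 0 0;0.36 1.04 0 0;0 0 0 0'; python3 -m pendant '0 0 4 0;0 0 5 0;0.5 2 5 0;1 5 0 0;1 5 0 0;1 5 0 0;0 0 0 0'
python3 - <<'E'
from fit import *
p,d=capture('top');cv2.imwrite('pics/t8.png',cv2.resize(p[120:270,200:330],None,fx=4.5,fy=4,interpolation=cv2.INTER_CUBIC))
for n in('scene','top'):
    p,d=capture(n);P,u,v=pts(n,d)
    for t in('shell','pebble','seed'):
        for r in cut_out(t,n)[:1]:
            A,_,_=pts(n,d,r['region'])
            if len(A): print(n,t,round(r['p'],2),r['extent'],S(np.median(A,0)[None],np.array([.533,.049]),np.radians(71)).round(3))
    q=S(P,np.array([.533,.049]),np.radians(71));
    m=(q[:,1]<-.065)&(q[:,1]>-.16)&(abs(q[:,0])<.13)&(q[:,2]>.165)&(q[:,2]<.21);print('bar',np.percentile(q[m],[5,50,95],axis=0).round(3).tolist())
    m=(abs(q[:,1])<.04)&(q[:,2]>.12)&(q[:,2]<.25);print('lid',[(a,np.median(q[m&(abs(q[:,0]-a)<.005),2]).round(3)) for a in(.065,.08,.095)])
E
```

```text
time: 31.95
tcp_pos: [0.6736, 0.0882, 0.1151]
ee_rot: [-0.517, -3.099, -0.001]
ft_force: [0.7, 0.2, 0.0]
finger_gap: 0.002
grip_force: 0.0
time: 32.83
tcp_pos: [0.7067, 0.2624, 0.2539]
ee_rot: [-0.509, -3.097, -0.002]
ft_force: [0.1, 0.1, 0.0]
finger_gap: 0.003
grip_force: 0.0
scene shell 0.62 [210.5, 223.9, 12.2, 9.2] [[-0.104 -0.027  0.014]]
scene pebble 0.45 [231.4, 148.6, 97.4, 83.6] [[ 0.043 -0.017  0.128]]
scene seed 0.53 [230.5, 143.9, 96.2, 85.5] [[ 0.043 -0.016  0.128]]
bar [[0.012, -0.156, 0.172], [0.017, -0.115, 0.177], [0.023, -0.074, 0.18]]
lid [(0.065, np.float64(0.14)), (0.08, np.float64(0.151)), (0.095, np.float64(0.162))]
top seed 0.18 [186.5, 262.2, 16.2, 16.7] [[0.065 0.249 0.031]]
bar [[0.012, -0.151, 0.174], [0.017, -0.137, 0.177], [0.023, -0.121, 0.18]]
lid [(0.065, np.float64(nan)), (0.08, np.float64(nan)), (0.095, np.float64(nan))]
  return _methods._mean(a, axis=axis, dtype=dtype,
  ret = ret.dtype.type(ret / rcount)
```

View pics/t8.png

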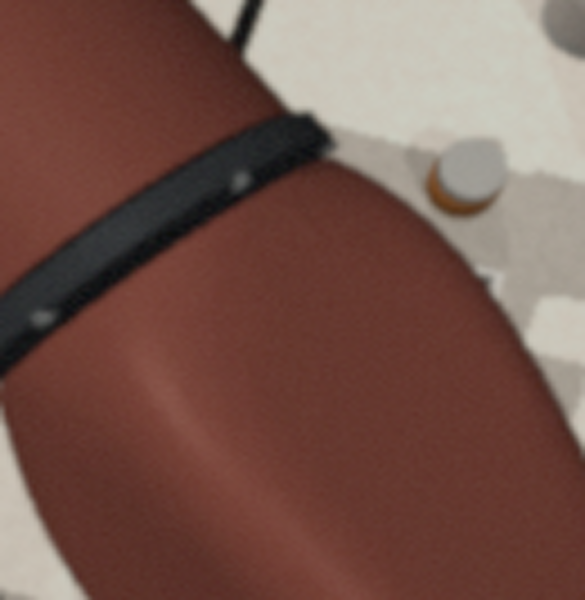

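```bash
python3 -m pendant '-1 4 0 0;-1.5 5 0 0;-1.5 5 0 0;-1.5 5 0 0;-1.5 4 0 0;0 0 0 0'
python3 - <<'E'
from fit import *
ims=[]
for n in('scene','top'):
    p,d=capture(n);P,u,v=pts(n,d);q=S(P,np.array([.533,.049]),np.radians(71))
    c=p[185:260,175:275] if n=='scene' else p[150:225,245:345]
    ims.append(cv2.resize(c,(400,300),interpolation=cv2.INTER_CUBIC))
    for nm,m in(('tray',(q[:,0]>-.16)&(q[:,0]<-.045)&(abs(q[:,1])<.052)&(q[:,2]>.0085)&(q[:,2]<.03)),('tub',(q[:,0]>-.055)&(q[:,0]<.035)&(abs(q[:,1])<.04)&(q[:,2]>.06)&(q[:,2]<.12))):
        M=np.zeros(d.shape,np.uint8);M[v[m],u[m]]=1
        k,L,st,ce=cv2.connectedComponentsWithStats(M)
        for i in range(1,k):
            if st[i,4]>8:
                s=L[v,u]==i;print(n,nm,st[i],q[s].mean(0).round(3),q[s][:,2].max().round(3),p[v[s],u[s]].mean(0).round())
cv2.imwrite('pics/c9.png',np.hstack(ims))
E
```

```text
time: 34.02
tcp_pos: [0.635, 0.4911, 0.2544]
ee_rot: [-0.509, -3.097, -0.001]
ft_force: [-0.1, -0.5, 0.7]
finger_gap: 0.005
grip_force: 0.0
scene tray [211 211   8   6  38] [-0.11   0.025  0.012] 0.016 [35. 43. 57.]
scene tray [208 220  12  14 102] [-0.11  -0.02   0.015] 0.027 [55. 65. 84.]
scene tub [235 193  37  13 381] [-0.015  0.02   0.074] 0.078 [ 95. 101. 108.]
top tray [281 190   8   7  42] [-0.103 -0.023  0.019] 0.026 [ 60.  77. 110.]
top tray [285 198   6   8  46] [-0.117 -0.004  0.015] 0.019 [ 93. 102. 102.]
top tray [278 209   8   8  38] [-0.109  0.03   0.013] 0.018 [54. 64. 80.]
top tub [ 229  168   42   39 1031] [-0.01  -0.001  0.074] 0.079 [133. 140. 142.]
```

View pics/c9.png

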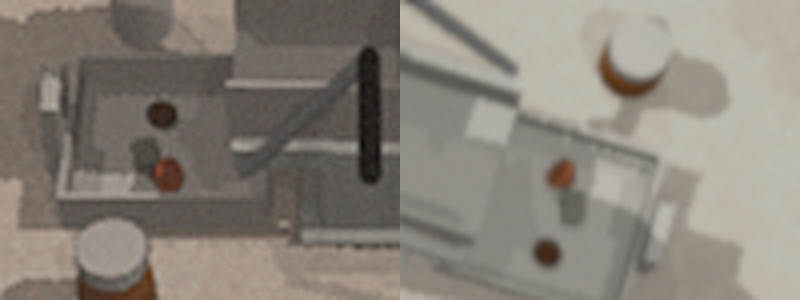

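The picture shows the seed (160,113), pebble (145,152) and shell (168,175) all in the tray. The tub is empty and level, the lid is back, and the robot is clear of everything.

```bash
python3 -c "
from rig import job
print(job.job_done())"
```

```text
the job is handed in; nothing more can be done
None
```

The job is handed in at about 34 s: the last pictures show all three specimens in the flat tray, the tub level and empty, the lid fully back, and the arm clear of everything; no verdict was returned (the reported TCP height was about 36 mm below the real fingertips, so the first lid grasp closed on nothing and I corrected for the offset afterwards).

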